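Nest the three tapered aluminium pots and put the lid on

ROBOT

A 6-joint arm with a two-finger parallel gripper is mounted at the origin on a cart in front of the work surface, level with it; the furniture and walls round the work are solid. World frame = base frame: x ahead of the robot, y to its left, z up, the work surface at z = 0. Lengths are in m, angles in rad, forces in N, time in s.
With the tool pointing down it reaches from about 0.3 to 0.775 m from the base axis. Payload 14.6 kg.
Tool frame: the origin (TCP) lies midway between the tips of the shut fingers; the grasp point (between the pads) lies 19 mm behind it; z points along the fingers, y is the line along which they close (so a half turn about z gives the same grasp; the last joint's range is limited). The gripper opens to 94 mm and grips with 3 to 60 N. Pads are 16 mm wide; open, the fingers measure 119 mm over their backs; the gripper's body (75 mm by 177 mm) begins 78 mm behind the grasp point.
Start: joints at [-1.299, 0.3, 1.521, -0, 1.321, -0.067], TCP at [0.183, -0.519, 0.205] pointing down, gripper open.
Joint ranges: [-3.03, 3.03], [-0.79, 2.21], [0.23, 2.52], [-1.04, 4.18], [0, 3.07], [-2.55, 2.55]. Speed limits (rad/s): [2.22, 2.22, 2.57, 3.14, 3.14, 3.14].

INTERFACE

Orientations are given as [roll, pitch, yaw] about the fixed x, y, z axes, in that order (R = Rz(yaw) Ry(pitch) Rx(roll)).
In Python, from station import telemetry, optics, ctrl gives the robot as it stands.
- The arm moves only by the tool carry_out, never from a script. Its argument "plan" is a list that holds one entry, the list of rows, each a list of 7 numbers: the shift along the tool's x, y, z in mm, then the turn, a rotation vector about the tool's x, y, z in rad, then the finger opening in mm, from 0 to 94. A call has 1 to 20 rows; each row shifts and turns the commanded pose from where the row before left it, along the tool's axes as they then stand; what a row does not reach is not made up. A row lasts 1/12 s, in which the tool goes at most 41.7 mm and 7.16 degrees, less where a joint would pass 70% of its speed; a pose out of reach is approached as far as the arm can. A call with a gripper value outside its range is refused whole. The fingers move at their own pace and stop on an object; "squeeze" is the grip in N (left out, the last holds). Time passes only in rows, so rows that do not move let the fingers close. It gives the time, the measured TCP pose, the force, the opening and the grip force at its end, in the units of the state.
- telemetry.get_obs(): the state, without advancing time (a new reading comes with each control period).
- optics.camera(name): name is "scene" or "top"; returns a dict with "pixels" (400x640x3 uint8, red, green, blue), "intrinsics" (3x3 intrinsics, pixels), "origin" and "rotation" of the camera in the world. Camera axes: x right, y down, z forward; pixel columns grow to the right and rows downward; lengths in m; the calibration is good to about 2 mm. A picture is of the moment at which its call begins. There is no depth.
- ctrl.hand_in(): hands the job in; it is judged then, once.
The state is a dict: "time_s": time; "qpos": joint angles; "joint_vel": joint speeds; "tau": joint torques, N m; "ee_pos": TCP position; "eef_rot": TCP orientation; "force": force on the tool from outside, world axes, zero at the start; "moment": the same for the moment, N m; "grip_width": finger opening in m; "grip_force": force on a finger pad.
Only numpy, scipy, OpenCV 4.12 (cv2) and the standard library are available. Lean on these libraries where they do the work, as an engineer would, in place of code of your own. Each camera call takes 0.05 s, during which the arm holds its last target. There are 200 camera calls.

TASK

Pack up the nesting set of tapered aluminium pots: nest the middle pot (the taller of the two without a foot flange) in the big footed pot, nest the small pot in the middle one, and close the stack with its knobbed lid, which belongs in the mouth of the small pot. Set every piece down gently rather than dropping it, so that each sits fully home, level and not wedged; leave the big pot standing where it is, do not disturb the spool, tape measure and spanner lying about, and let go of everything at the end.

Things in the scene. Friction and masses are not known exactly. Their poses are not given: they have to be found in the camera images.
- big_rim (a point): Centre of the big pot's mouth at rim height, 78 mm above its underside; z is the pot's axis. Open tapered aluminium pot, 0.5 to 0.8 kg, loose, the only one with a flat foot flange (88 mm across, 6 mm thick). Outside 73 mm across at the rim; mouth 63 mm across inside, narrowing to 51 mm at the floor. Its flat rim, 5 mm wide, is the seat of the middle pot's shoulder.
- pot_mid: Middle pot: open, aluminium, 84 mm high, 0.11 to 0.22 kg, upright at the start; origin at the centre of its underside, z its axis. Tapered body, 47 mm across at the underside, 59 mm at 54 mm height; above it a cylindrical collar 70 mm across and 30 mm high (54 to 84 mm) overhangs as a shoulder. Mouth 53 mm across inside. Round: take it from above across the collar in any direction.
- mid_grip (a point): Grip point of the middle pot: on its axis, 10 mm below its rim, 74 mm above its underside. Fingertips reaching below the collar (20 mm under this point) would meet the big pot's rim when nesting. Fully home in the big pot, the shoulder rests on the rim, this point is 20 mm above point big_rim, and the body has 2 mm of play all round.
- pot_small: Small pot: like the middle one but 72 mm high, 0.08 to 0.15 kg, upright at the start; origin at the centre of its underside, z its axis. Tapered body, 39 mm across at the underside, 49 mm at 44 mm height; above it a collar 60 mm across and 28 mm high (44 to 72 mm). Mouth 43 mm across inside. Put straight into the big pot it would fall in: it belongs in the middle pot.
- small_grip (a point): Grip point of the small pot: on its axis, 10 mm below its rim, 62 mm above its underside; the collar ends 18 mm under this point. Fully home in the middle pot, its shoulder rests on that pot's rim, this point is 28 mm above point mid_grip, and the body has 2 mm of play all round.
- pot_lid: Lid: aluminium, 49 mm high in all, 0.09 kg, lying right way up on its plug at the start; origin at the centre of its underside, z its axis. Below, a tapered plug 8 mm deep, 35 to 38 mm across; a disc 56 mm across, 8 to 13 mm above the underside; on top a round knob 20 mm across and 36 mm high.
- lid_grip (a point): Grip point of the lid: on its axis, 8 mm below the top of its knob, 41 mm above its underside and 28 mm above the disc's top. Fully home, the disc lies on the small pot's rim with the plug in its mouth, and this point is 43 mm above point small_grip.
- spool: Bystander: small spool of solder wire lying flat, 40 mm across, 22 mm high, among the pots. Loose; origin at its underside.
- tape_rule: Bystander: yellow pocket tape measure, 35 x 67 x 60 mm high, standing at the back. Loose; origin at its underside.
- flat_spanner: Bystander: flat open-ended spanner, 27 x 191 x 8 mm, lying behind the pots along the back. Loose; origin at its underside.

How it is judged:
At the end, for the whole second after the job is handed in: The big pot stands upright on the bench within 40 mm of where it was; the middle pot is home in it, the small pot home in the middle one and the lid home in the small pot, each no more than 3 mm above its seat, within 6 mm of the axis below and within 0.06 rad of level; all at rest (z of mid_grip in the frame of big_rim between 0.016 and 0.023 m and horizontal distance between mid_grip and big_rim below 0.006 m and angle between each of mid_grip, small_grip, lid_grip's own z axis and vertical below 0.06 rad and z of small_grip in the frame of mid_grip between 0.024 and 0.031 m and horizontal distance between small_grip and mid_grip below 0.006 m and z of lid_grip in the frame of small_grip between 0.039 and 0.046 m and horizontal distance between lid_grip and small_grip below 0.006 m and angle between big_rim's own z axis and vertical below 0.05 rad and height (world z) of big_rim between 0.073 and 0.083 m and distance of big_rim from where it was at the start of the episode below 0.04 m and linear speed of each of pot_mid, pot_small, pot_lid below 0.02 m/s); the robot touches nothing.
It fails at once if a pot or the lid dropped or slammed the last 30 mm into its seat (faster than 0.5 m/s) ((z of mid_grip in the frame of big_rim below 0.05 m and horizontal distance between mid_grip and big_rim below 0.012 m and linear speed of pot_mid above 0.5 m/s) or (z of small_grip in the frame of mid_grip below 0.058 m and horizontal distance between small_grip and mid_grip below 0.012 m and linear speed of pot_small above 0.5 m/s) or (z of lid_grip in the frame of small_grip below 0.073 m and horizontal distance between lid_grip and small_grip below 0.012 m and linear speed of pot_lid above 0.5 m/s)).
It fails at once if the big pot shoved more than 40 mm or tipped (distance of big_rim from where it was at the start of the episode above 0.04 m or angle between big_rim's own z axis and vertical above 0.35 rad).
It fails at once if the spool, the tape measure or the spanner shifted by more than 40 mm (distance of any of spool, tape_rule, flat_spanner from where it was at the start of the episode above 0.04 m).
It also fails if it takes over 67 s, if anything falls off the work surface, if the arm or the gripper's body presses on something with over 40 N, if the wrist force passes 120 N, or if a joint passes its speed limit or range.

## Working session

There is one attempt and no reset: what is moved stays moved. The work goes in short steps, Python scripts to look and compute and a tool call to move; the robot and the scene stay as the last step left them, time stands still between calls to the robot, and variables do not carry over. Pictures are saved under pics/ and viewed, at most 10 in all, crops included, and the job is handed in when it is done.

Besides the shell and the picture viewer there is one more tool, called after "Request:" as name([rows], argument=value, ...), one row to a line, values as JSON. carry_out: Moves the arm, as the interface text tells. Its arguments: {"type":"object","properties":{"plan":{"type":"array","items":{"type":"array","items":{"type":"array","items":{"type":"number"}}}},"squeeze":{"type":"number"}},"required":["plan"]}

```bash
mkdir -p pics; ls; python3 - <<'E'
from station import telemetry, optics
import cv2, numpy as np
o=telemetry.get_obs(); print({k:np.round(v,3).tolist() for k,v in o.items()})
ims=[]
for n in("scene","top"):
    c=optics.camera(n); np.savez(n+".npz",**c)
    print(n,np.round(c["intrinsics"],1).tolist(),np.round(c["origin"],3),np.round(c["rotation"],3).tolist())
    cv2.imwrite(f"pics/{n}0.png",c["pixels"][...,::-1])
E
```

```text
pics
{'time_s': 0.0, 'qpos': [-1.299, 0.3, 1.522, -0.0, 1.321, -0.067], 'joint_vel': [0.001, 0.0, -0.001, 0.002, 0.001, -0.002], 'tau': [-0.001, -53.18, -35.274, 0.071, 0.024, -0.0], 'ee_pos': [0.183, -0.518, 0.205], 'eef_rot': [-3.14, -0.0, 0.339], 'force': [-0.585, 0.323, 0.842], 'moment': [0.027, -0.018, -0.012], 'grip_force': 0.0, 'grip_width': 0.094}
scene [[409.9, 0.0, 315.5], [0.0, 409.9, 201.8], [0.0, 0.0, 1.0]] [ 0.216 -0.618  0.707] [-2.416, -0.016, -0.72]
top [[403.9, 0.0, 315.3], [0.0, 403.9, 204.8], [0.0, 0.0, 1.0]] [ 0.456 -0.205  0.932] [-2.995, -0.02, -1.57]
```

View pics/top0.png

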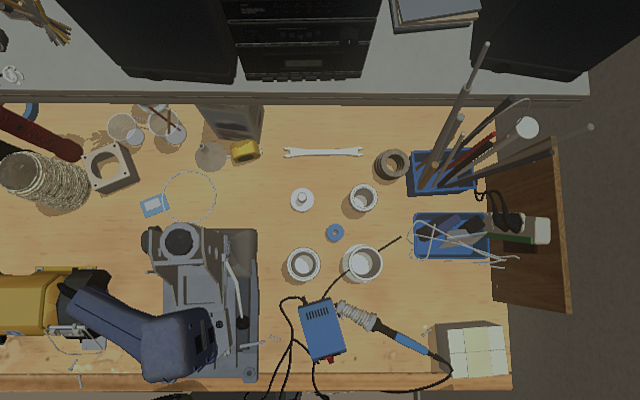

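View pics/scene0.png

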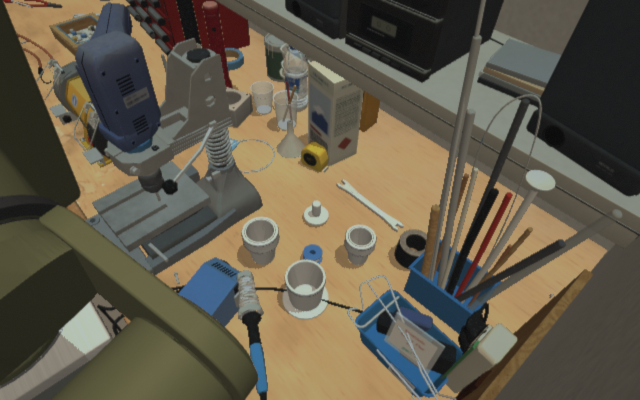

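Top view: big pot ≈(362,263), middle pot ≈(303,264), small pot ≈(363,198), lid ≈(302,200), spool (335,233); drill press to the left, solder-station box below. The scene view shows the same arrangement, all upright. I'll fit the known circles to image edges.

```bash
cat >h.py <<'E'
import numpy as np, cv2
from scipy.spatial.transform import Rotation as R
from scipy.optimize import minimize
def rot(c): return R.from_euler("xyz",c["rotation"]).as_matrix() if np.size(c["rotation"])==3 else c["rotation"]
def proj(c,P):
    p=(np.asarray(P)-c["origin"])@rot(c)@c["intrinsics"].T
    return p[:,:2]/p[:,2:]
def back(c,uv,z):
    d=rot(c)@np.linalg.inv(c["intrinsics"])@[*uv,1]; return c["origin"]+d*(z-c["origin"][2])/d[2]
T=np.linspace(0,2*np.pi,120,endpoint=False)
def circ(x,y,z,d): return np.c_[x+d/2*np.cos(T),y+d/2*np.sin(T),0*T+z]
def dts(c):
    g=cv2.GaussianBlur(cv2.resize(c["pixels"],None,fx=4,fy=4,interpolation=cv2.INTER_CUBIC),(0,0),2)
    e=cv2.Canny(g,25,60); return cv2.distanceTransform(255-e,cv2.DIST_L2,5)
def fit(cams,D,circles,x0,rng=.02):
    # circles: (z,diam); pixel-distance cost, truncated
    def cost(p):
        s=0
        for c,dt in zip(cams,D):
            for z,d in circles:
                uv=(proj(c,circ(p[0],p[1],z,d))+.5)*4-.5
                v=cv2.remap(dt,uv[:,0].astype(np.float32),uv[:,1].astype(np.float32),cv2.INTER_LINEAR,borderMode=cv2.BORDER_REPLICATE)
                s+=np.minimum(v,8).mean()
        return s/len(cams)/len(circles)
    best=min(((cost((x0[0]+a,x0[1]+b)),a,b) for a in np.arange(-rng,rng+1e-9,.002) for b in np.arange(-rng,rng+1e-9,.002)))
    r=minimize(cost,[x0[0]+best[1],x0[1]+best[2]],method="Nelder-Mead",options=dict(initial_simplex=np.array([[0,0],[.001,0],[0,.001]])+[x0[0]+best[1],x0[1]+best[2]]))
    return r.x,r.fun/4
MODEL=dict(big=[(.078,.073),(.078,.063)],mid=[(.084,.070),(.084,.053)],small=[(.072,.060),(.072,.043)],lid=[(.013,.056),(.049,.020)])
E
cat >m.py <<'E'
from h import *
cs=[dict(np.load(n+".npz")) for n in("top","scene")]; D=[dts(c) for c in cs]
px=dict(big=(362,263),mid=(303,264),small=(363,198),lid=(302,200))
vis=[cv2.resize(c["pixels"],None,fx=4,fy=4,interpolation=cv2.INTER_CUBIC)[...,::-1].copy() for c in cs]
for k,m in MODEL.items():
    x0=back(cs[0],px[k],m[0][0])[:2]
    for w,sel in(("both",[0,1]),("top",[0]),("scene",[1])):
        r,f=fit([cs[i] for i in sel],[D[i] for i in sel],m,x0)
        print(k,w,np.round(r*1e3,1),"px err",round(f,2))
        if w=="both":
            for c,v in zip(cs,vis):
                for z,d in m: cv2.polylines(v,[np.int32(((proj(c,circ(*r,z,d))+.5)*4-.5))],True,(0,0,255),1)
for n,uv in dict(spool=(335,233),spanL=(287,152),spanR=(361,152),pressBaseR=(258,300),boxTop=(318,297)).items(): print(n,np.round(back(cs[0],uv,.02)*1e3))
a=vis[0][640:1160,1080:1620]; b=vis[1][760:1300,920:1540]
h=400; s=lambda i:cv2.resize(i,(400,int(i.shape[0]*400/i.shape[1])),interpolation=cv2.INTER_AREA)
a,b=s(a),s(b); H=max(a.shape[0],b.shape[0]); pad=lambda i:cv2.copyMakeBorder(i,0,H-i.shape[0],0,0,cv2.BORDER_CONSTANT)
cv2.imwrite("pics/fit.png",np.hstack([pad(a),pad(b)]))
E
python3 m.py
```

```text
big both [ 460.6 -325.7] px err 0.34
big top [ 460.5 -326.2] px err 0.34
big scene [ 460.6 -325.5] px err 0.31
mid both [ 458.1 -195.4] px err 0.3
mid top [ 457.9 -196.2] px err 0.28
mid scene [ 458.3 -194.6] px err 0.19
small both [ 601.3 -324.7] px err 0.28
small top [ 600.6 -325.5] px err 0.23
small scene [ 601.8 -324.4] px err 0.22
lid both [ 606.2 -191.1] px err 0.33
lid top [ 606.6 -192. ] px err 0.28
lid scene [ 606.  -190.6] px err 0.32
spool [ 527. -268.   20.]
spanL [ 715. -157.   20.]
spanR [ 716. -329.   20.]
pressBaseR [379. -97.  20.]
boxTop [ 385. -229.   20.]
```

View pics/fit.png

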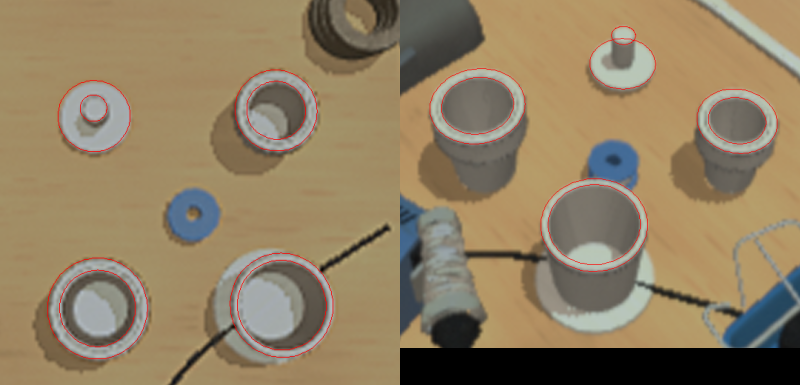

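The overlay sits on every rim, and the two cameras agree to about 1 mm: big (460.5,−326), mid (458,−195.5), small (601,−325), lid (606,−191.5) mm. I'll turn the tool to yaw π/2 so that tool x = world +y, tool y = world +x and z points down, then travel.

Request:
carry_out([
  [[0,0,0,0,0,-0.123,94],[0,0,0,0,0,-0.123,94],[0,0,0,0,0,-0.123,94],[0,0,0,0,0,-0.123,94],[0,0,0,0,0,-0.123,94],[0,0,0,0,0,-0.123,94],[0,0,0,0,0,-0.123,94],[0,0,0,0,0,-0.123,94],[0,0,0,0,0,-0.123,94],[0,0,0,0,0,-0.125,94],[20,20,0,0,0,0,94],[20,20,0,0,0,0,94],[20,20,0,0,0,0,94],[20,20,0,0,0,0,94],[20,20,0,0,0,0,94],[20,20,0,0,0,0,94],[20,20,0,0,0,0,94],[20,20,0,0,0,0,94],[0,0,0,0,0,0,94],[0,0,0,0,0,0,94]],
], squeeze=20)

```text
time_s: 1.77
ee_pos: [0.3433, -0.358, 0.2053]
eef_rot: [-3.141, -0.0, 1.573]
force: [-1.3, -0.3, 1.1]
grip_width: 0.0943
grip_force: 0.0
```

Request:
carry_out([
  [[20.3,14.3,0,0,0,0,94],[20.3,14.3,0,0,0,0,94],[20.3,14.3,0,0,0,0,94],[20.3,14.3,0,0,0,0,94],[20.3,14.3,0,0,0,0,94],[20.3,14.3,0,0,0,0,94],[20.3,14.3,0,0,0,0,94],[20.3,14.3,0,0,0,0,94],[0,0,20,0,0,0,94],[0,0,20,0,0,0,94],[0,0,20,0,0,0,94],[0,0,20,0,0,0,94],[0,0,15,0,0,0,94],[0,0,10,0,0,0,94],[0,0,0,0,0,0,94],[0,0,0,0,0,0,94]],
])

```text
time_s: 3.1
ee_pos: [0.457, -0.1969, 0.1006]
eef_rot: [-3.141, -0.0, 1.57]
force: [-0.2, -0.3, 0.3]
grip_width: 0.0936
grip_force: 0.0
```

```bash
python3 - <<'E'
from station import optics
import cv2
c=optics.camera("scene")["pixels"][140:340,180:440]
cv2.imwrite("pics/c1.png",cv2.resize(c,None,fx=2.5,fy=2.5)[...,::-1])
E
```

```text
(no output)
```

View pics/c1.png

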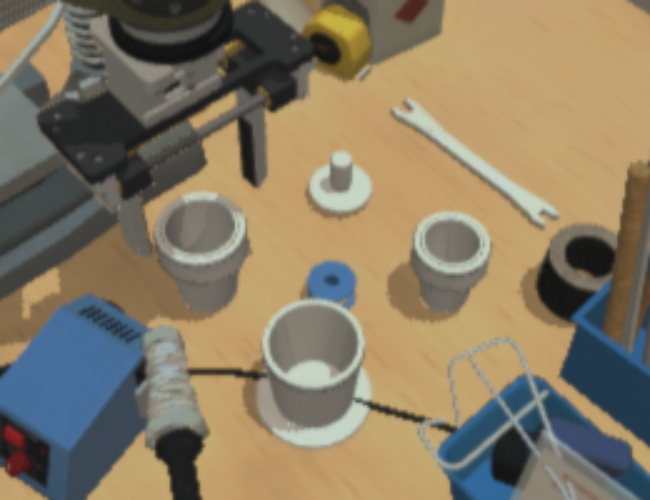

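The fingers straddle the middle pot (rim at ≈(202,228) in the crop) along world x, clear of the press and the blue box. I'll descend to TCP z 58 and close.

Request:
carry_out([
  [[1.4,1,12,0,0,0,94],[0,0,12,0,0,0,94],[0,0,10,0,0,0,94],[0,0,8.5,0,0,0,94],[0,0,0,0,0,0,94],[0,0,0,0,0,0,60],[0,0,0,0,0,0,60],[0,0,0,0,0,0,60],[0,0,0,0,0,0,60],[0,0,0,0,0,0,60],[0,0,0,0,0,0,60],[0,0,0,0,0,0,60],[0,0,0,0,0,0,60]],
])

```text
time_s: 4.23
ee_pos: [0.4584, -0.1951, 0.0584]
eef_rot: [3.141, 0.0, 1.571]
force: [-2.0, -0.1, 6.1]
grip_width: 0.0702
grip_force: 20.0
```

Request:
carry_out([
  [[0,0,-6,0,0,0,60],[0,0,-14,0,0,0,60],[0,0,-20,0,0,0,60],[0,0,-20,0,0,0,60],[0,0,-20,0,0,0,60],[0,0,-16,0,0,0,60],[0,0,-4,0,0,0,60],[-8,0,0,0,0,0,60],[-16,0,0,0,0,0,60],[-20,0,0,0,0,0,60],[-22,1,0,0,0,0,60],[-22,1,0,0,0,0,60],[-20,0,0,0,0,0,60],[-15,0,0,0,0,0,60],[-8,0,0,0,0,0,60],[0,0,0,0,0,0,60],[0,0,0,0,0,0,60]],
])

```text
time_s: 5.65
ee_pos: [0.46, -0.3256, 0.1573]
eef_rot: [-3.141, -0.001, 1.57]
force: [0.3, -0.1, -1.9]
grip_width: 0.0697
grip_force: 20.0
```

```bash
cat >chk.py <<'E'
# re-fit carried piece in both cameras: python3 chk.py name x y lift(mm)
import sys; from h import *; from station import optics
k,x,y,l=sys.argv[1],*[float(v)/1e3 for v in sys.argv[2:5]]
cs=[optics.camera(n) for n in("top","scene")]; D=[dts(c) for c in cs]
m=[(z+l,d) for z,d in MODEL[k]]
for w,s in(("both",[0,1]),("top",[0]),("scene",[1])):
    r,f=fit([cs[i] for i in s],[D[i] for i in s],m,(x,y),.01); print(k,w,np.round(r*1e3,1),round(f,2))
E
python3 chk.py mid 460 -326 100; python3 chk.py big 460 -326 0
```

```text
mid both [ 460.7 -324.7] 1.14
mid top [ 454.2 -315. ] 1.35
mid scene [ 460.7 -324.8] 0.72
big both [ 460.7 -325.2] 0.99
big top [ 462.3 -314.2] 1.2
big scene [ 460.6 -325.3] 0.64
```

Request:
carry_out([
  [[0,0,8,0,0,0,60],[0,0,10,0,0,0,60],[0,0,10,0,0,0,60],[0,0,10,0,0,0,60],[0,0,10,0,0,0,60],[0,0,6,0,0,0,60],[0,0,5,0,0,0,60],[0,0,4,0,0,0,60],[0,0,3,0,0,0,60],[0,0,2,0,0,0,60],[0,0,2,0,0,0,60],[0,0,1,0,0,0,60],[0,0,1,0,0,0,60],[0,0,0.5,0,0,0,60],[0,0,0,0,0,0,60],[0,0,0,0,0,0,60]],
])

```text
time_s: 7.18
ee_pos: [0.4602, -0.326, 0.0856]
eef_rot: [3.141, 0.0, 1.571]
force: [0.5, -0.2, -0.1]
grip_width: 0.07
grip_force: 20.0
```

Request:
carry_out([
  [[0,0,1,0,0,0,60],[0,0,1,0,0,0,60],[0,0,0.6,0,0,0,60],[0,0,0,0,0,0,60],[0,0,0,0,0,0,60]],
])

```text
time_s: 7.6
ee_pos: [0.4602, -0.326, 0.083]
eef_rot: [3.141, 0.0, 1.571]
force: [-0.6, -0.2, 0.1]
grip_width: 0.0706
grip_force: 20.0
```

Request:
carry_out([
  [[0,0,0.5,0,0,0,60],[0,0,0.5,0,0,0,60],[0,0,0,0,0,0,60],[0,0,0,0,0,0,60]],
])

```text
time_s: 7.93
ee_pos: [0.4605, -0.3261, 0.0828]
eef_rot: [3.141, 0.001, 1.571]
force: [-2.7, 1.8, 9.2]
grip_width: 0.0703
grip_force: 20.0
```

Contact (9 N) at the expected height, so I'll release, rise and go over the small pot.

Request:
carry_out([
  [[0,0,0,0,0,0,94],[0,0,0,0,0,0,94],[0,0,0,0,0,0,94],[0,0,0,0,0,0,94],[0,0,0,0,0,0,94],[0,0,0,0,0,0,94],[0,0,-8,0,0,0,94],[0,0,-16,0,0,0,94],[0,0,-18,0,0,0,94],[0,0,-10,0,0,0,94],[0,10,0,0,0,0,94],[1,22,0,0,0,0,94],[0,26,0,0,0,0,94],[0,26,0,0,0,0,94],[0,26,0,0,0,0,94],[0,20,0,0,0,0,94],[0,10.5,0,0,0,0,94],[0,0,0,0,0,0,94],[0,0,0,0,0,0,94]],
])

```text
time_s: 9.52
ee_pos: [0.6007, -0.3245, 0.1325]
eef_rot: [-3.14, -0.001, 1.571]
force: [-0.3, 0.0, -0.2]
grip_width: 0.0938
grip_force: 0.0
```

```bash
sed -i 's/^MODEL/MODEL0/; $a MODEL=dict(MODEL0)' h.py; python3 chk.py mid 460 -326 24; python3 -c "
from station import optics
import cv2
c=optics.camera('scene')['pixels'][140:340,240:440]
cv2.imwrite('pics/c2.png',cv2.resize(c,None,fx=2.5,fy=2.5)[...,::-1])"
```

```text
mid both [ 461.2 -325.6] 1.09
mid top [ 451.  -339.2] 1.87
mid scene [ 461.2 -325.6] 0.19
```

View pics/c2.png

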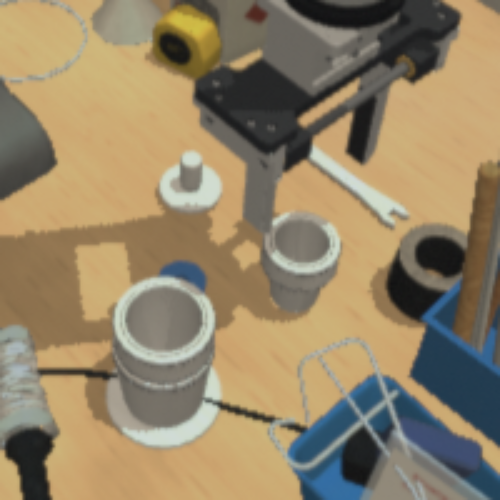

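The middle pot sits home and level in the big one (rim at ≈(165,320) in the crop, fit error 0.19 px at 24 mm lift). The gripper straddles the small pot at ≈(300,245).

Request:
carry_out([
  [[0,0,12,0,0,0,94],[0,0,16,0,0,0,94],[0,0,16,0,0,0,94],[0,0,16,0,0,0,94],[0,0,12,0,0,0,94],[0,0,8,0,0,0,94],[0,0,5.5,0,0,0,94],[0,0,0,0,0,0,94],[0,0,0,0,0,0,50],[0,0,0,0,0,0,50],[0,0,0,0,0,0,50],[0,0,0,0,0,0,50],[0,0,0,0,0,0,50],[0,0,0,0,0,0,50],[0,0,0,0,0,0,50],[0,0,0,0,0,0,50],[0,0,0,0,0,0,50],[0,0,0,0,0,0,50]],
])

```text
time_s: 11.17
ee_pos: [0.6008, -0.325, 0.0486]
eef_rot: [3.141, 0.0, 1.571]
force: [-0.1, -0.0, 2.1]
grip_width: 0.0583
grip_force: 19.9
```

Request:
carry_out([
  [[0,0,-6,0,0,0,50],[0,0,-14,0,0,0,50],[0,0,-22,0,0,0,50],[0,0,-24,0,0,0,50],[0,0,-24,0,0,0,50],[0,0,-20,0,0,0,50],[0,0,-12,0,0,0,50],[0,0,-5,0,0,0,50],[-0.7,-8,0,0,0,0,50],[0,-16,0,0,0,0,50],[0,-22,0,0,0,0,50],[0,-25,0,0,0,0,50],[0,-25,0,0,0,0,50],[0,-22,0,0,0,0,50],[0,-14,0,0,0,0,50],[0,-8,0,0,0,0,50],[0,0,0,0,0,0,50],[0,0,0,0,0,0,50]],
])

```text
time_s: 12.67
ee_pos: [0.461, -0.3257, 0.1752]
eef_rot: [-3.142, -0.0, 1.571]
force: [0.6, 0.3, -0.8]
grip_width: 0.0584
grip_force: 19.9
```

```bash
python3 chk.py small 461 -325.7 127; python3 -c "
from station import optics,telemetry
import cv2
o=telemetry.get_obs();print(o['grip_width'],o['ee_pos'])
c=optics.camera('scene')['pixels'][120:320,220:420]
cv2.imwrite('pics/c3.png',cv2.resize(c,None,fx=2.5,fy=2.5)[...,::-1])"
```

```text
small both [ 461.7 -324.9] 1.13
small top [ 450.9 -335.8] 1.38
small scene [ 461.6 -324.9] 0.71
0.058318189832108756 [ 0.46138049 -0.32554596  0.17509082]
```

View pics/c3.png

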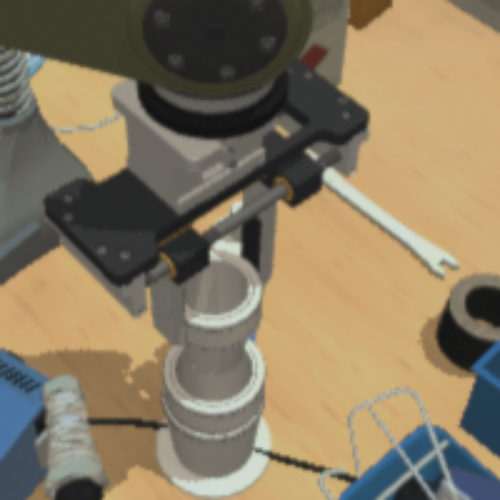

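The small pot hangs upright over the middle pot's mouth (≈(215,290) above ≈(212,375)). Expected home is TCP z ≈ 112.5.

Request:
carry_out([
  [[0,0,6,0,0,0,50],[0,0,8,0,0,0,50],[0,0,9,0,0,0,50],[0,0,9,0,0,0,50],[0,0,8,0,0,0,50],[0,0,6,0,0,0,50],[0,0,5,0,0,0,50],[0,0,3,0,0,0,50],[0,0,2,0,0,0,50],[0,0,2,0,0,0,50],[0,0,1,0,0,0,50],[0,0,1,0,0,0,50],[0,0,0.6,0,0,0,50],[0,0,0.6,0,0,0,50],[0,0,0,0,0,0,50],[0,0,0,0,0,0,50]],
])

```text
time_s: 14.15
ee_pos: [0.4607, -0.3257, 0.1142]
eef_rot: [3.142, 0.0, 1.571]
force: [0.5, 0.0, 0.2]
grip_width: 0.0579
grip_force: 19.9
```

Request:
carry_out([
  [[0,0,0.6,0,0,0,50],[0,0,0.6,0,0,0,50],[0,0,0.5,0,0,0,50],[0,0,0.4,0,0,0,50],[0,0,0,0,0,0,50],[0,0,0,0,0,0,50]],
])

```text
time_s: 14.65
ee_pos: [0.4607, -0.3257, 0.1129]
eef_rot: [3.141, 0.0, 1.571]
force: [-3.3, 1.5, 7.4]
grip_width: 0.0583
grip_force: 19.9
```

Contact at the right height. I'll release, rise and go over the lid.

Request:
carry_out([
  [[0,0,0,0,0,0,94],[0,0,0,0,0,0,94],[0,0,0,0,0,0,94],[0,0,0,0,0,0,94],[0,0,0,0,0,0,94],[0,0,0,0,0,0,94],[0,0,0,0,0,0,94],[0,0,-8,0,0,0,94],[0,0,-16,0,0,0,94],[0,0,-16,0,0,0,94],[0,0,-10,0,0,0,94],[8,8.5,0,0,0,0,94],[18,20,0,0,0,0,94],[24,26,0,0,0,0,94],[24,26,0,0,0,0,94],[24,26,0,0,0,0,94],[22,23,0,0,0,0,94],[14.2,15.8,0,0,0,0,94],[0,0,0,0,0,0,70],[0,0,0,0,0,0,60]],
])

```text
time_s: 16.32
ee_pos: [0.6064, -0.19, 0.1609]
eef_rot: [-3.14, -0.0, 1.573]
force: [-0.5, -1.0, -0.4]
grip_width: 0.0838
grip_force: 0.0
```

```bash
python3 chk.py small 461 -325.7 64;  python3 chk.py lid 606 -191.5 0; python3 -c "
from station import optics,telemetry
import cv2
o=telemetry.get_obs();print(o['grip_width'],o['ee_pos'])
c=optics.camera('scene')['pixels'][120:320,220:420]
cv2.imwrite('pics/c4.png',cv2.resize(c,None,fx=2.5,fy=2.5)[...,::-1])"
```

```text
small both [ 461.8 -325.2] 0.33
small top [ 461.1 -326.1] 0.34
small scene [ 461.7 -324.8] 0.23
lid both [ 606.5 -190.8] 0.97
lid top [ 611.8 -203.3] 1.11
lid scene [ 606.5 -190.8] 0.35
0.0680490850632743 [ 0.60545433 -0.19210513  0.16199247]
```

View pics/c4.png

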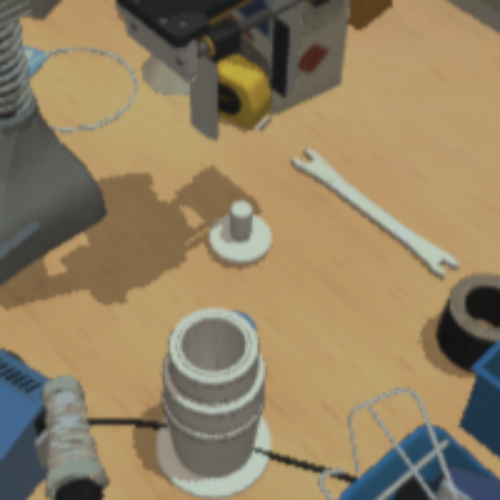

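The small pot is home (rim ≈(213,350), fit good in both cameras at 64 mm lift). The lid is undisturbed at ≈(240,235), with nothing near the gripper's path down.

Request:
carry_out([
  [[0.7,0.6,12,0,0,0,60],[0,0,20,0,0,0,60],[0,0,24,0,0,0,60],[0,0,24,0,0,0,60],[0,0,22,0,0,0,60],[0,0,16,0,0,0,60],[0,0,12,0,0,0,60],[0,0,7,0,0,0,60],[0,0,0,0,0,0,60],[0,0,0,0,0,0,10],[0,0,0,0,0,0,10],[0,0,0,0,0,0,10],[0,0,0,0,0,0,10],[0,0,0,0,0,0,10],[0,0,0,0,0,0,10],[0,0,0,0,0,0,10],[0,0,0,0,0,0,10],[0,0,0,0,0,0,10],[0,0,0,0,0,0,10]],
])

```text
time_s: 18.15
ee_pos: [0.6066, -0.1908, 0.0252]
eef_rot: [3.141, 0.0, 1.571]
force: [-0.8, 0.2, 2.5]
grip_width: 0.0194
grip_force: 20.0
```

Request:
carry_out([
  [[0,0,-6,0,0,0,10],[0,0,-16,0,0,0,10],[0,0,-26,0,0,0,10],[0,0,-30,0,0,0,10],[0,0,-30,0,0,0,10],[0,0,-26,0,0,0,10],[0,0,-15,0,0,0,10],[0,0,-6,0,0,0,10],[-8,-8.5,0,0,0,0,10],[-18,-20,0,0,0,0,10],[-24,-26,0,0,0,0,10],[-24,-26,0,0,0,0,10],[-24,-26,0,0,0,0,10],[-20,-21,0,0,0,0,10],[-11,-12,0,0,0,0,10],[-5.4,-5.5,0,0,0,0,10],[0,0,0,0,0,0,10],[0,0,0,0,0,0,10]],
])

```text
time_s: 19.65
ee_pos: [0.4615, -0.3248, 0.1793]
eef_rot: [-3.141, -0.001, 1.57]
force: [0.2, 0.4, -1.4]
grip_width: 0.0197
grip_force: 20.0
```

```bash
python3 - <<'E'
from station import optics,telemetry
from h import *
o=telemetry.get_obs();print(o['grip_width'],o['ee_pos'])
c=optics.camera('scene'); v=cv2.resize(c["pixels"],None,fx=4,fy=4)[...,::-1].copy()
l=o['ee_pos'][2]-.0252
for z,d in [(.013+l,.056),(l,.035),(.136,.06),(.136,.043)]:
    cv2.polylines(v,[np.int32((proj(c,circ(.4615,-.3255,z,d))+.5)*4-.5)],True,(0,0,255),1)
cv2.imwrite('pics/c5.png',v[640:1160,1000:1480])
E
```

```text
0.019716572702219142 [ 0.4615008  -0.32482854  0.17929112]
```

View pics/c5.png

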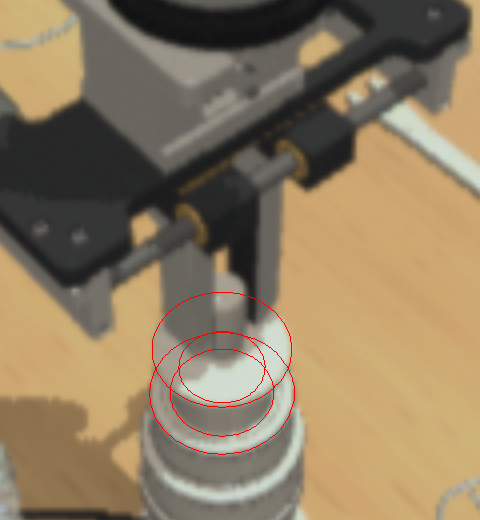

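The overlaid circles match the held lid's disc (≈(222,350)) and the small pot's rim (≈(222,395)), so the lid is aligned. I'll lower 26 mm gently.

Request:
carry_out([
  [[-0.3,0,4,0,0,0,10],[0,0,4,0,0,0,10],[0,0,4,0,0,0,10],[0,0,3,0,0,0,10],[0,0,3,0,0,0,10],[0,0,2,0,0,0,10],[0,0,2,0,0,0,10],[0,0,1,0,0,0,10],[0,0,1,0,0,0,10],[0,0,0.6,0,0,0,10],[0,0,0,0,0,0,10],[0,0,0,0,0,0,10]],
])

```text
time_s: 20.7
ee_pos: [0.4616, -0.3255, 0.1555]
eef_rot: [3.142, 0.0, 1.571]
force: [-0.1, 0.3, -1.3]
grip_width: 0.0195
grip_force: 20.0
```

Request:
carry_out([
  [[0,0,0.6,0,0,0,10],[0,0,0.6,0,0,0,10],[0,0,0.4,0,0,0,10],[0,0,0.4,0,0,0,10],[0,0,0.3,0,0,0,10],[0,0,0,0,0,0,10],[0,0,0,0,0,0,10]],
])

```text
time_s: 21.28
ee_pos: [0.4617, -0.3255, 0.1535]
eef_rot: [3.141, 0.0, 1.571]
force: [-1.6, 0.7, 5.3]
grip_width: 0.0194
grip_force: 20.0
```

Contact at 153.5 mm against 153.2 expected, so it is home. I'll release and rise clear.

Request:
carry_out([
  [[0,0,0,0,0,0,70],[0,0,0,0,0,0,70],[0,0,0,0,0,0,70],[0,0,0,0,0,0,70],[0,0,0,0,0,0,70],[0,0,0,0,0,0,70],[0,0,0,0,0,0,70],[0,0,0,0,0,0,70],[0,0,-8,0,0,0,70],[0,0,-16,0,0,0,70],[0,0,-20,0,0,0,70],[0,0,-20,0,0,0,70],[0,0,-10,0,0,0,70],[0,20,0,0,0,0,70],[0,30,0,0,0,0,70],[0,30,0,0,0,0,70],[0,20,0,0,0,0,70],[0,0,0,0,0,0,70],[0,0,0,0,0,0,70]],
])

```text
time_s: 22.87
ee_pos: [0.5618, -0.3251, 0.2263]
eef_rot: [-3.141, -0.001, 1.572]
force: [-0.6, -0.7, -0.9]
grip_width: 0.0703
grip_force: 0.0
```

```bash
python3 chk.py lid 461.5 -325.5 128; python3 -c "
from station import optics,telemetry
import cv2
c=optics.camera('scene')['pixels'][100:340,200:440]
cv2.imwrite('pics/c6.png',cv2.resize(c,None,fx=2.4,fy=2.4)[...,::-1])"
```

```text
lid both [ 463.4 -324.6] 1.18
lid top [ 486.  -324.3] 1.56
lid scene [ 463.3 -324.6] 0.51
```

View pics/c6.png

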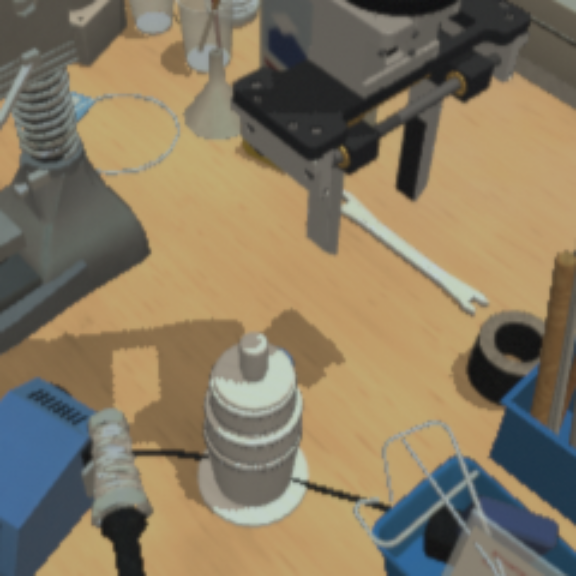

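The picture shows the lid level on the stack (knob at ≈(253,345)), the big pot in place, the gripper clear and the bystanders unmoved. I'll hand it in.

```bash
python3 -c "
from station import ctrl
print(ctrl.hand_in())"
```

```text
the job is handed in; nothing more can be done
None
```

The middle pot, small pot and lid are nested in the big pot, each lowered gently until it met its seat at the expected height; the gripper is clear, and the job was handed in at about 23 s (no verdict was returned).

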